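# Unlock the canister rack and find the full canister by heft

## Robot

A 6-joint arm with a two-finger parallel gripper is mounted at the origin on a cart in front of the work surface, level with it; the furniture and walls round the work are solid. World frame = base frame: x ahead of the robot, y to its left, z up, the work surface at z = 0. Lengths are in mm, angles in rad, forces in N, time in s.
With the tool pointing down it reaches from about 350 to 975 mm from the base axis. Payload 7.1 kg.
Tool frame: the origin (TCP) lies on the centre line of the jaws, within the pads' length; the fingertips stand 14 mm ahead of it and the grasp point (between the pads) lies 5 mm behind it; x points along the fingers, z is the direction in which the jaws open and shut, and the axes are right-handed (so a half turn about x gives the same grasp; the last joint's range is limited). The gripper opens to 88 mm and grips with 3 to 60 N. Pads are 20 mm wide; open, the fingers measure 115 mm over their backs; the gripper's body (75 mm by 178 mm) begins 61 mm behind the grasp point.
Start: joints at [1.156, 0.423, 1.63, -0, 1.089, -0.019], TCP at [240.934, 576.676, 236.675] pointing down, gripper open.
Joint ranges: [-3, 3], [-0.9, 2.11], [0.09, 2.58], [-1.31, 4.45], [0.11, 2.69], [-2.54, 2.54]. Speed limits (rad/s): [2.39, 2.39, 3.01, 3.14, 3.14, 3.14].

## Interface

Orientations are given as a rotation vector (axis times angle).
In Python, from workcell import ctrl gives the robot as it stands.
- The arm moves only by the tool servo_tool, never from a script. Its argument "plan" is a list that holds one entry, the list of rows, each a list of 7 numbers: the shift along the tool's x, y, z in cm, then the turn, a rotation vector about the tool's x, y, z in rad, then the finger opening in cm, from 0 to 8.78. A call has 1 to 8 rows; each row is the pose to reach, as a shift and turn from the pose commanded when the call began, along the tool's axes at that moment; what a row does not reach only later rows make up. A row lasts 1/12 s, in which the tool goes at most 41.7 mm and 7.16 degrees, less where a joint would pass 70% of its speed; a pose out of reach is approached as far as the arm can. A call with a gripper value outside its range is refused whole. The fingers move at their own pace and stop on an object; the grip force is fixed at half the most. Time passes only in rows, so rows that repeat a pose let the fingers close. It gives the time, the measured TCP pose, the force and the opening at its end, in the units of the state.
- ctrl.get_obs(): the state, without advancing time (a new reading comes with each control period).
- ctrl.get_image(name): name is "scene" or "side" or "wrist"; returns the picture (384x512x3 uint8, red, green, blue); there is no depth.
- ctrl.calibration(name): a dict with "K" (3x3 intrinsics, pixels), "view" (4x4, takes a point from world to camera coordinates). Camera axes: x right, y up, looking along -z (the intrinsics and any distortion apply to the point x, -y, -z); pixel columns grow to the right and rows downward; lengths in mm; the calibration is good to about 2 mm. A picture is of the moment at which its call begins: read the wrist's pose just before it. calibration takes no time and is no camera call; for the wrist camera it gives the pose at the moment of the call.
- ctrl.close_job(): hands the job in, once; it reports no verdict.
The state is a dict: "t": time; "qpos": joint angles; "qvel": joint speeds; "joint_torque": joint torques, N m; "ee_pos": TCP position; "orientation": TCP orientation; "ft_force": force on the tool from outside, world axes, zero at the start; "moment": the same for the moment, N m; "width": finger opening in mm.
Only numpy, scipy, OpenCV 4.12 (cv2) and the standard library are available. Lean on these libraries where they do the work, as an engineer would, in place of code of your own. Each camera call takes 0.05 s, during which the arm holds its last target.

## Task

Throw the rack's lever over, away from you, from the red mark into the notch at the green mark and leave it there, so that the hooks swing clear of the lids. Then heft the three look-alike canisters one after another, from the left (lever end) to the right: lift each a few centimetres straight up off its pad and, except the one you finish with, set it back upright on its pad without dropping it. Finish while holding the heaviest canister up in the gripper, upright and still, at least 10 cm above the rack's deck, with the other two standing on their pads, the lever still in the green notch and the things around left alone.

Things in the scene. Friction and masses are not known exactly. Their poses are not given: they have to be found in the camera images.
- rack: fixed rack: wooden deck 165 x 385 mm, its top 22 mm above the table, three round pads in a row 100 mm apart. Origin: at table height under the middle pad; x to its back (away from the robot), y to the left along the row, towards the lever end, z up. In this frame the lever swings in the plane y = 180 mm; an index disc at y = 204 to 210 mm, up to 115 mm above the table, bears the red and green marks
- shaft (a point): point on the axis of the keeper shaft, in the plane of the lever: 70 mm behind the row of pads, 70 mm above the table. The shaft runs along the rack's y axis
- keeper (a joint): angle (rad) of the shaft with lever and three hooks, one rigid piece. 0 = red notch, locked: lever leans 0.65 rad towards the robot, a hook lies 3 mm over each lid. Grows as the lever is thrown away from the robot. 1.3 = green notch, open (1.15 to 1.45): lever leans 0.65 rad away, hooks stand 90 mm or more behind the canisters' axes, up to 145 mm high. Hump at 0.65, stop at 1.6
- knob (a point): centre of the black ball knob (26 mm diameter) on the lever, 90 mm from the shaft axis, stem 10 mm thick; 142 mm above the table in both notches, 160 mm midway. A spring at the shaft makes each notch a detent: 3 to 5 N at the knob to pass the hump midway, then the lever snaps into the next notch and stays when let go. It can be pushed or gripped
- pad_left (a point): centre of the left (lever-end) dark round pad on the rack's deck (68 mm wide, flush), at deck height; a canister's origin lies here when it stands on the pad
- pad_middle (a point): centre of the middle dark round pad on the rack's deck (68 mm wide, flush), at deck height; a canister's origin lies here when it stands on the pad
- pad_right (a point): centre of the right dark round pad on the rack's deck (68 mm wide, flush), at deck height; a canister's origin lies here when it stands on the pad
- tin_a: one of three look-alike closed canisters (round, 58 mm diameter, 105 mm tall; white, blue band, steel lid of the same diameter, rigid), standing on any of the pads. One is full and clearly heaviest (0.69 to 0.81 kg), two are part-empty (0.27 to 0.44 kg); which is which must be felt. Origin: centre of its underside, z up along its axis
- tin_b: one of three look-alike closed canisters (round, 58 mm diameter, 105 mm tall; white, blue band, steel lid of the same diameter, rigid), standing on any of the pads. One is full and clearly heaviest (0.69 to 0.81 kg), two are part-empty (0.27 to 0.44 kg); which is which must be felt. Origin: centre of its underside, z up along its axis
- tin_c: one of three look-alike closed canisters (round, 58 mm diameter, 105 mm tall; white, blue band, steel lid of the same diameter, rigid), standing on any of the pads. One is full and clearly heaviest (0.69 to 0.81 kg), two are part-empty (0.27 to 0.44 kg); which is which must be felt. Origin: centre of its underside, z up along its axis
- jug: copper jug, 111 x 181 x 215 mm, bystander at the right; origin under its centre
- bottle: pale wine bottle, 74 mm wide, 299 mm tall, bystander at the back right; origin under its centre
- dasher_1: small amber dasher bottle with a yellow cap, 47 mm wide, 138 mm tall, bystander at the back; origin under its centre
- dasher_2: small amber dasher bottle with a black cap, 47 mm wide, 138 mm tall, bystander at the back; origin under its centre
- glass_1: clear tumbler upside down, 68 mm wide, 102 mm tall, bystander at the back; origin under its centre
- salt: round wooden salt cellar, 70 mm wide, 67 mm tall, bystander at the back left; origin under its centre
- green_lime: lime, 52 x 43 x 42 mm, bystander at the right; origin under its centre
- pestle: wooden muddler lying on the table, 201 mm long, 36 mm thick, bystander at the left edge; origin under its centre

How it is judged (in metres and radians):
On the way, in this order (a step that is already met when the one before it is completed fails the run):
1. the lever rests in the green (open) notch, let go (value of joint keeper between 1.15 and 1.45 rad and contact force between the fingers and rack below 0.1 N), for 0.2 s.
2. the canister of the left pad is lifted at least 2 cm straight up by the gripper (((horizontal distance between tin_a and pad_left below 0.045 m and height (world z) of tin_a above 0.042 m and contact force between the fingers and tin_a above 0.5 N) or (horizontal distance between tin_b and pad_left below 0.045 m and height (world z) of tin_b above 0.042 m and contact force between the fingers and tin_b above 0.5 N) or (horizontal distance between tin_c and pad_left below 0.045 m and height (world z) of tin_c above 0.042 m and contact force between the fingers and tin_c above 0.5 N))), for 0.2 s.
3. the canister of the middle pad is lifted at least 2 cm straight up by the gripper (((horizontal distance between tin_a and pad_middle below 0.045 m and height (world z) of tin_a above 0.042 m and contact force between the fingers and tin_a above 0.5 N) or (horizontal distance between tin_b and pad_middle below 0.045 m and height (world z) of tin_b above 0.042 m and contact force between the fingers and tin_b above 0.5 N) or (horizontal distance between tin_c and pad_middle below 0.045 m and height (world z) of tin_c above 0.042 m and contact force between the fingers and tin_c above 0.5 N))), for 0.2 s.
4. the canister of the right pad is lifted at least 2 cm straight up by the gripper (((horizontal distance between tin_a and pad_right below 0.045 m and height (world z) of tin_a above 0.042 m and contact force between the fingers and tin_a above 0.5 N) or (horizontal distance between tin_b and pad_right below 0.045 m and height (world z) of tin_b above 0.042 m and contact force between the fingers and tin_b above 0.5 N) or (horizontal distance between tin_c and pad_right below 0.045 m and height (world z) of tin_c above 0.042 m and contact force between the fingers and tin_c above 0.5 N))), for 0.2 s.
At the end, for the whole second after the job is handed in: gripper holds the heaviest canister upright (0.3 rad) and still (0.05 m/s), underside 10 cm or more above the deck, touching nothing else; the other two upright on pads (within 25 mm), not touched, each weighing under 5.5 N; lever in the green notch (1.15 to 1.45 rad) (((height (world z) of tin_a above 0.12 m and angle between tin_a's own z axis and vertical below 0.3 rad and linear speed of tin_a below 0.05 m/s and contact force between the fingers and tin_a above 1 N and contact force between tin_a and rack below 0.05 N and contact force between tin_a and tin_b below 0.05 N and contact force between tin_a and tin_c below 0.05 N and contact force between each of tin_b, tin_c and rack below 5.5 N and ((horizontal distance between tin_b and pad_left below 0.025 m or horizontal distance between tin_b and pad_middle below 0.025 m or horizontal distance between tin_b and pad_right below 0.025 m) and height (world z) of tin_b between 0.016 and 0.028 m and angle between tin_b's own z axis and vertical below 0.1 rad and contact force between the fingers and tin_b below 0.1 N) and ((horizontal distance between tin_c and pad_left below 0.025 m or horizontal distance between tin_c and pad_middle below 0.025 m or horizontal distance between tin_c and pad_right below 0.025 m) and height (world z) of tin_c between 0.016 and 0.028 m and angle between tin_c's own z axis and vertical below 0.1 rad and contact force between the fingers and tin_c below 0.1 N)) or (height (world z) of tin_b above 0.12 m and angle between tin_b's own z axis and vertical below 0.3 rad and linear speed of tin_b below 0.05 m/s and contact force between the fingers and tin_b above 1 N and contact force between tin_b and rack below 0.05 N and contact force between tin_b and tin_a below 0.05 N and contact force between tin_b and tin_c below 0.05 N and contact force between each of tin_a, tin_c and rack below 5.5 N and ((horizontal distance between tin_a and pad_left below 0.025 m or horizontal distance between tin_a and pad_middle below 0.025 m or horizontal distance between tin_a and pad_right below 0.025 m) and height (world z) of tin_a between 0.016 and 0.028 m and angle between tin_a's own z axis and vertical below 0.1 rad and contact force between the fingers and tin_a below 0.1 N) and ((horizontal distance between tin_c and pad_left below 0.025 m or horizontal distance between tin_c and pad_middle below 0.025 m or horizontal distance between tin_c and pad_right below 0.025 m) and height (world z) of tin_c between 0.016 and 0.028 m and angle between tin_c's own z axis and vertical below 0.1 rad and contact force between the fingers and tin_c below 0.1 N)) or (height (world z) of tin_c above 0.12 m and angle between tin_c's own z axis and vertical below 0.3 rad and linear speed of tin_c below 0.05 m/s and contact force between the fingers and tin_c above 1 N and contact force between tin_c and rack below 0.05 N and contact force between tin_c and tin_a below 0.05 N and contact force between tin_c and tin_b below 0.05 N and contact force between each of tin_a, tin_b and rack below 5.5 N and ((horizontal distance between tin_a and pad_left below 0.025 m or horizontal distance between tin_a and pad_middle below 0.025 m or horizontal distance between tin_a and pad_right below 0.025 m) and height (world z) of tin_a between 0.016 and 0.028 m and angle between tin_a's own z axis and vertical below 0.1 rad and contact force between the fingers and tin_a below 0.1 N) and ((horizontal distance between tin_b and pad_left below 0.025 m or horizontal distance between tin_b and pad_middle below 0.025 m or horizontal distance between tin_b and pad_right below 0.025 m) and height (world z) of tin_b between 0.016 and 0.028 m and angle between tin_b's own z axis and vertical below 0.1 rad and contact force between the fingers and tin_b below 0.1 N))) and value of joint keeper between 1.15 and 1.45 rad); the arm keeps its last pose, push and grip.
It fails at once if a canister is dropped, thrown or knocked over (((linear speed of tin_a above 0.5 m/s and contact force between the fingers and tin_a below 0.1 N) or angle between tin_a's own z axis and vertical above 0.6 rad) or ((linear speed of tin_b above 0.5 m/s and contact force between the fingers and tin_b below 0.1 N) or angle between tin_b's own z axis and vertical above 0.6 rad) or ((linear speed of tin_c above 0.5 m/s and contact force between the fingers and tin_c below 0.1 N) or angle between tin_c's own z axis and vertical above 0.6 rad)).
It fails at once if a bystander is shifted by more than 3 cm (distance of any of jug, bottle, dasher_1, dasher_2, glass_1, salt, green_lime, pestle from where it was at the start of the episode above 0.03 m).
It also fails if it takes over 64 s, if anything falls off the work surface, if the arm or the gripper's body presses on something with over 40 N, if the wrist force passes 120 N, or if a joint passes its speed limit or range.

## Working session

There is one attempt and no reset: what is moved stays moved. The work goes in short steps, Python scripts to look and compute and a tool call to move; the robot and the scene stay as the last step left them, time stands still between calls to the robot, and variables do not carry over. Pictures are saved under pics/ and viewed, and the job is handed in when it is done.

Besides the shell and the picture viewer there is one more tool, called after "Emit:" as name([rows], argument=value, ...), one row to a line, values as JSON. servo_tool: Moves the arm, as the interface text tells. Its arguments: {"type":"object","properties":{"plan":{"type":"array","items":{"type":"array","items":{"type":"array","items":{"type":"number"}}}}},"required":["plan"]}

```bash
ls; mkdir -p pics
python3 - <<'E'
from workcell import ctrl
import cv2,numpy as np
np.set_printoptions(suppress=True,precision=3)
o=ctrl.get_obs();print(o)
for n in ["scene","side"]:
    cv2.imwrite(f"pics/{n}0.png",cv2.resize(ctrl.get_image(n)[:,:,::-1],(768,576)))
    print(n,ctrl.calibration(n))
E
```

```text
pics
{'t': 0.0, 'qpos': array([ 1.156,  0.424,  1.631, -0.   ,  1.089, -0.019]), 'qvel': array([-0.001, -0.001,  0.   , -0.001, -0.001, -0.   ]), 'joint_torque': array([ -0.001, -54.463, -27.366,   0.064,   0.023,  -0.   ]), 'ee_pos': array([240.731, 576.216, 235.895]), 'orientation': array([-0.914,  1.372,  0.912]), 'ft_force': array([0.84 , 0.001, 0.028]), 'moment': array([-0.044, -0.026, -0.019]), 'width': 88.24885436201029}
scene {'K': array([[482.992,   0.   , 249.939],
       [  0.   , 482.992, 192.405],
       [  0.   ,   0.   ,   1.   ]]), 'view': array([[   -0.49 ,    -0.871,     0.022,   289.861],
       [    0.615,    -0.328,     0.717,  -426.541],
       [   -0.617,     0.365,     0.697, -1279.482],
       [    0.   ,     0.   ,     0.   ,     1.   ]])}
side {'K': array([[353.004,   0.   , 256.627],
       [  0.   , 353.004, 194.655],
       [  0.   ,   0.   ,   1.   ]]), 'view': array([[   0.407,   -0.913,   -0.006, -251.1  ],
       [   0.803,    0.355,    0.479, -537.133],
       [  -0.435,   -0.2  ,    0.878, -845.099],
       [   0.   ,    0.   ,    0.   ,    1.   ]])}
```

View pics/scene0.png

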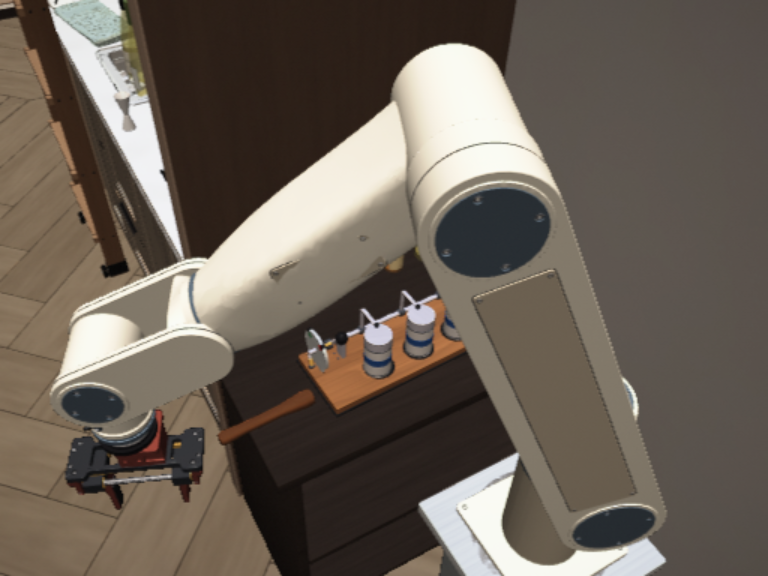

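View pics/side0.png

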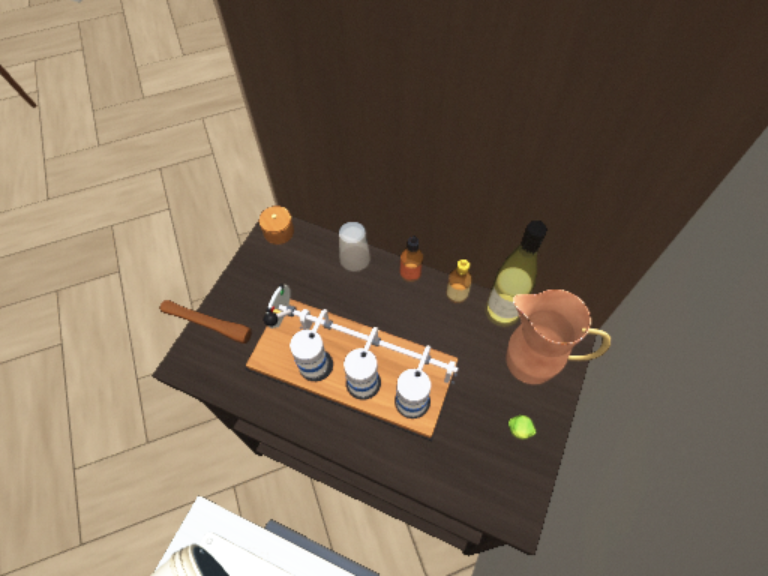

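The side view shows the whole rack: tins around (310,350), (362,370), (413,390), knob (270,318). The arm hides part of it in the scene view. I'll enlarge the rack in both views.

Run:
```python
from workcell import ctrl
import cv2
a=cv2.imread("pics/side0.png")
im=ctrl.get_image("side")[:,:,::-1]
cv2.imwrite("pics/side_raw.png",im)
c=im[180:300,155:315]; cv2.imwrite("pics/sidec.png",cv2.resize(c,(800,600),interpolation=cv2.INTER_CUBIC))
im=ctrl.get_image("scene")[:,:,::-1]
cv2.imwrite("pics/scene_raw.png",im)
c=im[185:285,195:315]; cv2.imwrite("pics/scenec.png",cv2.resize(c,(720,600),interpolation=cv2.INTER_CUBIC))
```

```text
(no output)
```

View pics/sidec.png

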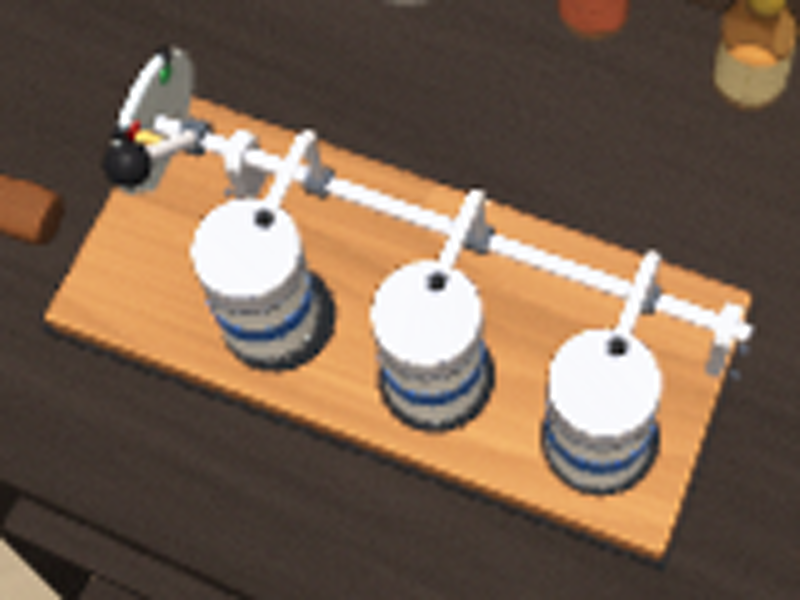

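View pics/scenec.png

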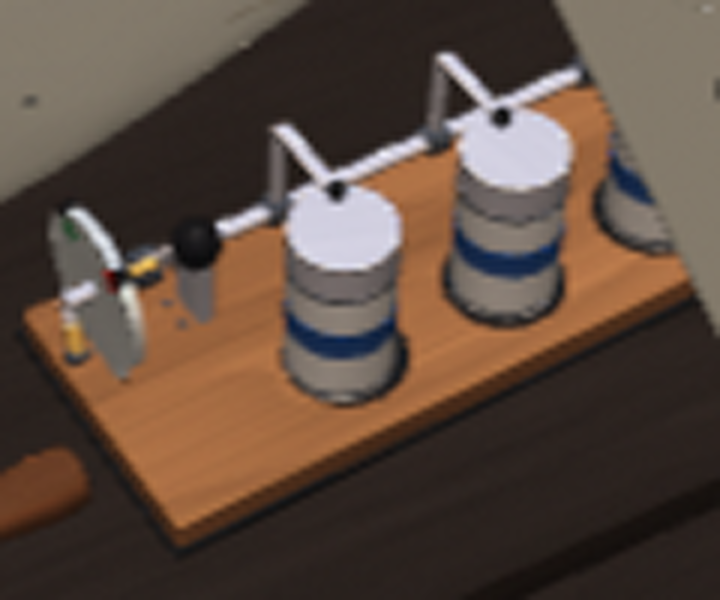

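```bash
cat > h.py <<'E'
import numpy as np
from scipy.spatial.transform import Rotation as R
from scipy.optimize import least_squares
np.set_printoptions(suppress=True,precision=3)
def proj(cal,P):
    P=np.atleast_2d(P); c=P@cal['view'][:3,:3].T+cal['view'][:3,3]
    q=np.c_[c[:,0],-c[:,1],-c[:,2]]@cal['K'].T
    return q[:,:2]/q[:,2:]
def rack2w(p,q):
    c,s=np.cos(p[2]),np.sin(p[2]); q=np.atleast_2d(np.array(q,float))
    return np.c_[p[0]+c*q[:,0]-s*q[:,1],p[1]+s*q[:,0]+c*q[:,1],q[:,2]]
E
cat > fit.py <<'E'
from workcell import ctrl
from h import *
S=ctrl.calibration('side');C=ctrl.calibration('scene')
def u(a,s,o): return (np.array(a,float)+.5)/s-.5+np.array(o)
so=u([(247,249),(427,314),(605,383),(128,160)],5,(155,180))
co=u([(344,228),(515,148),(198,243)],6,(195,185))
sp=[(0,100,127),(0,0,127),(0,-100,127),(15.5,180,142)]
cp=[(0,100,127),(0,0,127),(15.5,180,142)]
f=lambda p:np.r_[(proj(S,rack2w(p,sp))-so).ravel(),(proj(C,rack2w(p,cp))-co).ravel()]
for g in ([600,0,0],[500,200,.3]):
    r=least_squares(f,g);print(r.x,r.cost);
print(r.fun.reshape(-1,2))
p=r.x
print(rack2w(p,[(0,100,22),(0,0,22),(0,-100,22),(15.5,180,142),(70,180,70),(124.5,180,142)]))
# deck corners
for uv in u([(48,318),(662,552),(750,292)],5,(155,180)):
    g=least_squares(lambda q:(proj(S,rack2w(p,[(q[0],q[1],22)]))-uv).ravel(),[0,0]).x;print('deck',g)
E
python3 fit.py
```

```text
[449.034 -25.289   0.039] 2.92825198785762
[449.034 -25.289   0.039] 2.928251987858408
[[ 0.657 -0.113]
 [-0.894 -0.081]
 [-0.657 -0.325]
 [-0.574  0.417]
 [ 1.19  -1.259]
 [ 0.444 -0.2  ]
 [-0.476 -0.317]]
[[ 445.106   74.634   22.   ]
 [ 449.034  -25.289   22.   ]
 [ 452.961 -125.212   22.   ]
 [ 457.452  155.181  142.   ]
 [ 511.91   157.321   70.   ]
 [ 566.368  159.462  142.   ]]
deck [-48.629 223.809]
deck [ -44.123 -156.074]
deck [ 118.71  -153.601]
```

```bash
cat > rel.py <<'E'
import sys
from workcell import ctrl
from h import *
o=ctrl.get_obs(); M=R.from_rotvec(o['orientation']); 
print(o['t'],o['ee_pos'],o['ft_force'],o['width'],o['qpos']);print(M.as_matrix())
if len(sys.argv)>4:
    # target x y z, yaw of tool z axis
    d=np.array(list(map(float,sys.argv[1:4]))); a=float(sys.argv[4])
    zx=np.array([np.cos(a),np.sin(a),0]); x=np.array([0,0,-1.]); y=np.cross(zx,x)
    T=R.from_matrix(np.c_[x,y,zx])
    print('shift cm',M.inv().apply(d-o['ee_pos'])/10,'turn',(M.inv()*T).as_rotvec())
E
python3 rel.py 425 154 200 0.039; python3 rel.py 425 154 200 3.1806;python3 - <<'E'
import sys; sys.path.insert(0,'.')
from workcell import ctrl
from h import *
S=ctrl.calibration('side')
p=[449,-25,.039]
for n,uv in dict(jugbase=(537,372),jugtop=(570,300),salt=(277,236),glass=(354,265),d2=(411,276),d1=(458,298),bottle=(503,318),lime=(522,428)).items():
    uv=(np.array(uv)+.5)/1.5-.5
    print(n,least_squares(lambda q:(proj(S,[[q[0],q[1],0]])-uv).ravel(),[400,0]).x)
E
```

```text
0.2 [240.793 576.396 236.199] [-0.179 -0.098  0.106] 87.58515782598067 [ 1.156  0.424  1.63   0.     1.089 -0.019]
[[-0.    -0.923  0.386]
 [-0.001  0.386  0.923]
 [-1.     0.    -0.001]]
shift cm [  3.649 -33.282 -31.869] turn [ 1.136 -0.001  0.   ]
0.2 [240.793 576.396 236.199] [-0.179 -0.098  0.106] 87.58515782598067 [ 1.156  0.424  1.63   0.     1.089 -0.019]
[[-0.    -0.923  0.386]
 [-0.001  0.386  0.923]
 [-1.     0.    -0.001]]
shift cm [  3.649 -33.282 -31.869] turn [-2.006 -0.001 -0.001]
jugbase [ 617.59  -328.608]
jugtop [ 801.933 -347.18 ]
salt [693.99  304.808]
glass [695.062 110.463]
d2 [719.962 -15.538]
d1 [ 710.312 -128.113]
bottle [ 703.836 -230.368]
lime [ 498.811 -334.124]
```

Emit:
servo_tool([
  [[3.6,-33.0,-32.5,1.136,0,0,0],[3.6,-33.0,-32.5,1.136,0,0,0],[3.6,-33.0,-32.5,1.136,0,0,0],[3.6,-33.0,-32.5,1.136,0,0,0],[3.6,-33.0,-32.5,1.136,0,0,0],[3.6,-33.0,-32.5,1.136,0,0,0],[3.6,-33.0,-32.5,1.136,0,0,0],[3.6,-33.0,-32.5,1.136,0,0,0]],
])

```text
t: 0.87
ee_pos: [369.8, 268.4, 210.8]
orientation: [-0.133, 1.566, 0.133]
ft_force: [0.4, -1.1, -0.7]
width: 37.6
```

```bash
python3 rel.py 412 154 200 0.039
```

```text
0.8667 [369.785 268.399 210.835] [ 0.437 -1.102 -0.72 ] 37.5531318267779 [ 0.602  0.213  2.012 -0.     0.917  0.433]
[[ 0.    -0.168  0.986]
 [ 0.     0.986  0.168]
 [-1.     0.     0.   ]]
shift cm [  1.083 -11.988   2.234] turn [ 0.13  0.   -0.  ]
```

Emit:
servo_tool([
  [[1.1,-11.8,2.0,0.13,0,0,0],[1.1,-11.8,2.0,0.13,0,0,0],[1.1,-11.8,2.0,0.13,0,0,0],[1.1,-11.8,2.0,0.13,0,0,0],[1.1,-11.8,2.0,0.13,0,0,0]],
])

```text
t: 1.28
ee_pos: [410.1, 155.8, 199.7]
orientation: [-0.032, 1.571, 0.032]
ft_force: [-0.9, -0.2, -0.4]
width: 4.4
```

```bash
python3 rel.py 412 154 149 0.039
python3 - <<'E'
from workcell import ctrl
from h import *
import cv2
W=ctrl.calibration('wrist'); im=ctrl.get_image('wrist')[:,:,::-1]
cv2.imwrite("pics/w1.png",im); print(W)
p=[449.0,-25.3,.039]
print(proj(W,rack2w(p,[(15.5,180,142),(0,100,127),(0,0,127)])))
s=ctrl.get_image('scene')[:,:,::-1][150:330,150:390];cv2.imwrite("pics/s1.png",cv2.resize(s,(800,600)))
E
```

```text
1.2833 [410.112 155.822 199.73 ] [-0.901 -0.229 -0.39 ] 4.4336586767919215 [0.336 0.204 2.057 0.    0.881 0.295]
[[-0.    -0.041  0.999]
 [-0.     0.999  0.041]
 [-1.    -0.    -0.   ]]
shift cm [ 5.073 -0.19   0.183] turn [ 0.002 -0.     0.   ]
{'K': array([[269.506,   0.   , 256.001],
       [  0.   , 269.506, 191.283],
       [  0.   ,   0.   ,   1.   ]]), 'view': array([[   0.999,    0.04 ,    0.001, -416.436],
       [  -0.039,    0.968,   -0.246, -113.881],
       [  -0.011,    0.246,    0.969, -387.406],
       [   0.   ,    0.   ,    0.   ,    1.   ]])}
[[314.518 211.528]
 [289.758 288.139]
 [286.628 374.363]]
```

View pics/w1.png

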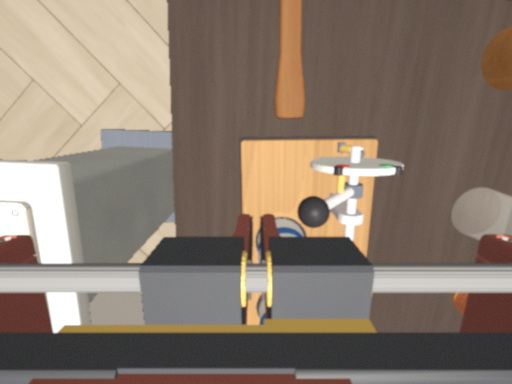

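View pics/s1.png

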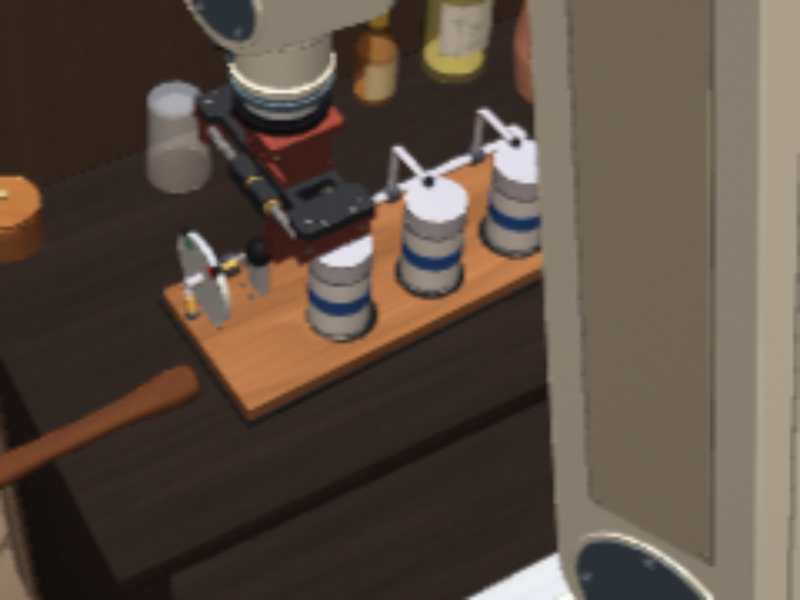

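The wrist picture shows the knob at (314,211), as predicted (314.5, 211.5), so the rack pose holds. Next: lower, then push along tool +z.

Emit:
servo_tool([
  [[2.5,-0.1,0,0,0,0,0],[5.1,-0.1,0,0,0,0,0],[5.1,-0.1,0,0,0,0,0],[5.1,-0.1,2.0,0,0,0,0],[5.1,-0.1,3.5,0,0,0,0],[5.1,-0.1,5.0,0,0,0,0],[5.1,-0.1,6.5,0,0,0,0],[5.1,-0.1,8.0,0,0,0,0]],
])

```text
t: 2.05
ee_pos: [489.3, 161.6, 149.9]
orientation: [-0.037, 1.572, 0.037]
ft_force: [-1.7, 0.2, 1.1]
width: 0.3
```

Emit:
servo_tool([
  [[0,0,1.5,0,0,0,0],[0,0,3.0,0,0,0,0],[0,0,4.5,0,0,0,0],[0,0,4.5,0,0,0,0],[0,0,4.5,0,0,0,0]],
])

```text
t: 2.47
ee_pos: [534.6, 163.3, 149.5]
orientation: [-0.036, 1.57, 0.037]
ft_force: [-1.1, 0.0, 0.7]
width: 0.3
```

```bash
python3 rel.py
python3 - <<'E'
from workcell import ctrl
import cv2
s=ctrl.get_image('side')[:,:,::-1][150:300,130:330];cv2.imwrite("pics/d2.png",cv2.resize(s,(800,600)))
E
```

```text
2.4667 [534.634 163.306 149.547] [-1.109  0.049  0.704] 0.34302546997554834 [0.275 0.445 1.838 0.    0.858 0.229]
[[ 0.    -0.046  0.999]
 [ 0.     0.999  0.046]
 [-1.     0.     0.   ]]
```

View pics/d2.png

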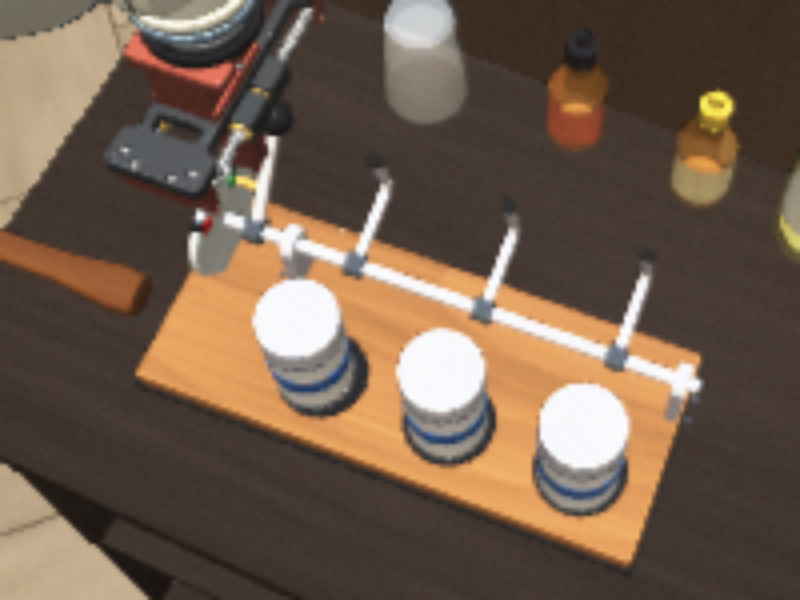

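The side view shows the lever over at the green mark with knob (278,117), and all hooks behind the shaft. I'll back off and rise, opening the jaws.

Emit:
servo_tool([
  [[0,0,-3,0,0,0,0],[-2,0,-5,0,0,0,0],[-5,0,-7,0,0,0,0],[-8,0,-9,0,0,0,8.0],[-8,0,-9,0,0,0,8.0],[-8,0,-9,0,0,0,8.0]],
])

```text
t: 3.02
ee_pos: [444.0, 158.6, 230.6]
orientation: [-0.036, 1.567, 0.037]
ft_force: [-0.3, 0.6, -0.1]
width: 17.2
```

```bash
python3 rel.py 445 75 230 0.039
python3 - <<'E'
from workcell import ctrl
from h import *
import cv2
S=ctrl.calibration('side')
im=ctrl.get_image('side')[:,:,::-1]
s=im[190:300,160:300];cv2.imwrite("pics/d3.png",cv2.resize(s,(764,600)))
p=[449.0,-25.3,.039]
print((proj(S,rack2w(p,[(0,100,127),(0,0,127),(0,-100,127),(124.5,180,142)]))-[160,190]+.5)*5.4545)
E
```

```text
3.0167 [443.965 158.581 230.615] [-0.301  0.596 -0.078] 17.198616224861592 [0.318 0.203 1.967 0.    0.968 0.271]
[[ 0.003 -0.046  0.999]
 [ 0.001  0.999  0.046]
 [-1.     0.001  0.003]]
shift cm [ 0.053 -8.354 -0.284] turn [ 0.007  0.003 -0.001]
[[246.321 217.037]
 [434.201 288.169]
 [629.655 362.168]
 [208.142 -53.269]]
```

View pics/d3.png

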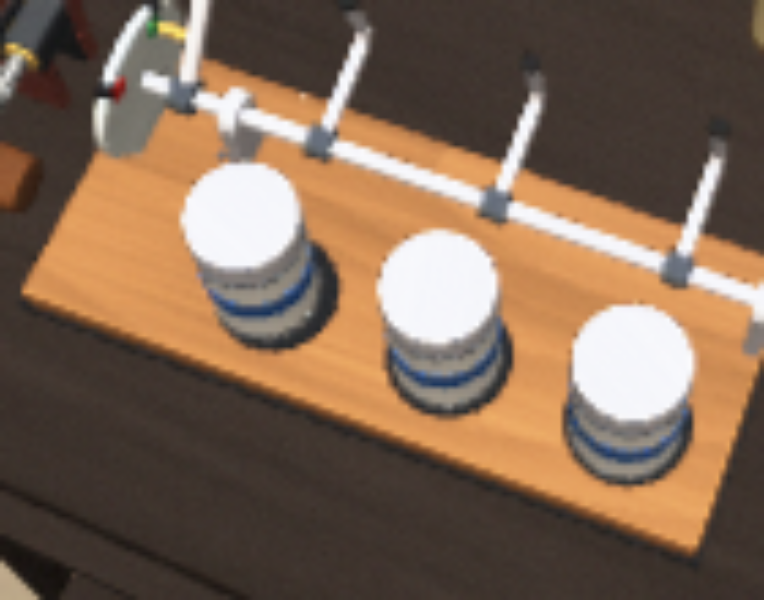

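Emit:
servo_tool([
  [[0,-4,-0.2,0,0,0,8.2],[0,-8.35,-0.2,0,0,0,8.2],[0,-8.35,-0.2,0,0,0,8.2],[0,-8.35,-0.2,0,0,0,8.2],[0,-8.35,-0.2,0,0,0,8.2],[0,-8.35,-0.2,0,0,0,8.2],[0,-8.35,-0.2,0,0,0,8.2]],
])

```text
t: 3.65
ee_pos: [446.4, 75.6, 228.4]
orientation: [-0.036, 1.571, 0.037]
ft_force: [0.5, 0.5, -0.5]
width: 68.1
```

```bash
python3 rel.py 445 75 95 0.039
python3 - <<'E'
from workcell import ctrl
from h import *
import cv2
W=ctrl.calibration('wrist'); im=ctrl.get_image('wrist')[:,:,::-1]
cv2.imwrite("pics/w2.png",im)
p=[449.0,-25.3,.039]
print(proj(W,rack2w(p,[(0,100,127),(0,0,127),(29,100,127),(-29,100,127),(0,129,127)])))
E
```

```text
3.65 [446.407  75.57  228.405] [ 0.486  0.526 -0.518] 68.133924306304 [0.141 0.18  2.004 0.    0.959 0.095]
[[-0.001 -0.046  0.999]
 [ 0.     0.999  0.046]
 [-1.     0.    -0.001]]
shift cm [13.341 -0.052 -0.132] turn [ 0.007 -0.001 -0.   ]
[[254.311 195.36 ]
 [253.784 287.321]
 [284.554 195.564]
 [224.053 195.156]
 [254.483 165.323]]
```

View pics/w2.png

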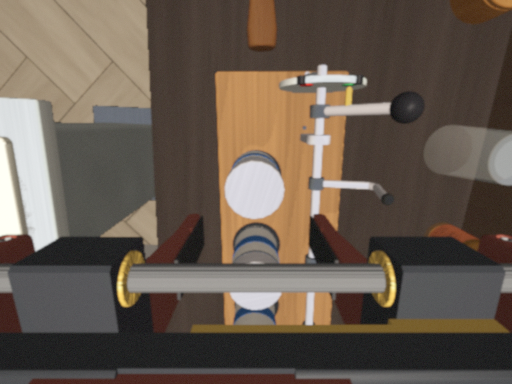

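The lid centre is at (255,188) against a predicted (254,195), about 7 px off in y. I'll check with the other points before descending.

Run:
```python
from workcell import ctrl
from h import *
import cv2
W=ctrl.calibration('wrist'); im=ctrl.get_image('wrist')[:,:,::-1]
p=[449.0,-25.3,.039]
print(ctrl.get_obs()['ee_pos'],proj(W,rack2w(p,[(0,100,127),(0,0,127),(124.5,180,142)])))
cv2.imwrite("pics/w2b.png",cv2.resize(im[50:250,200:450],(800,640))[:600])
```

```text
[446.45   75.508 228.63 ] [[254.278 195.327]
 [253.736 287.253]
 [404.152 108.334]]
```

View pics/w2b.png

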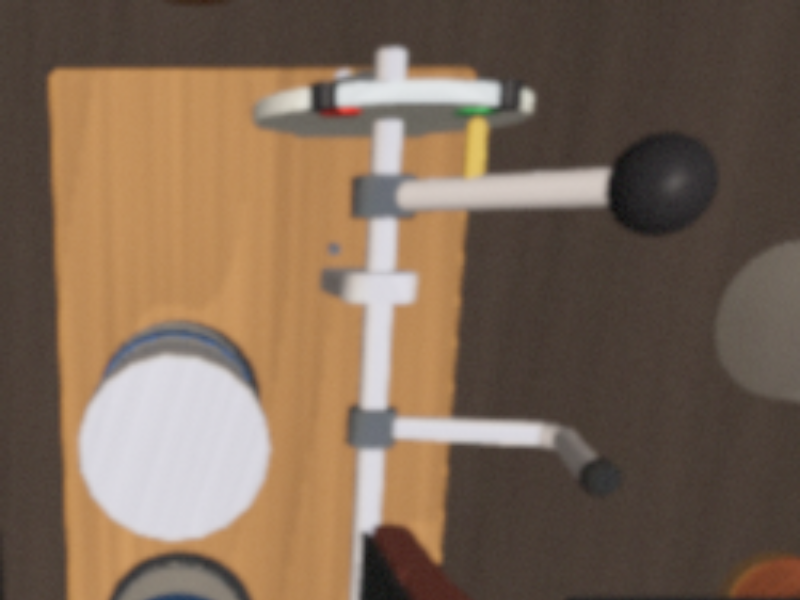

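```bash
cat > tri.py <<'E'
from workcell import ctrl
from h import *
S=ctrl.calibration('side');C=ctrl.calibration('scene');W=ctrl.calibration('wrist')
def at(cal,uv,z): return least_squares(lambda q:(proj(cal,[[q[0],q[1],z]])-uv).ravel(),[450,0]).x
def u(a,s,o): return (np.array(a,float)+.5)/s-.5+np.array(o)
print('side lids',[at(S,x,127) for x in u([(247,249),(427,314),(605,383)],5,(155,180))])
print('side lids2',[at(S,x,127) for x in u([(243,216),(438,288),(632,364)],5.4545,(160,190))])
print('scene lids',[at(C,x,127) for x in u([(344,228),(515,148)],6,(195,185))])
print('wrist lid',at(W,u((174,446),3.2,(200,50)),127))
print('knob0 side, scene @142',at(S,u((128,160),5,(155,180)),142),at(C,u((198,243),6,(195,185)),142))
print('knob1 wrist',at(W,u((664,183),3.2,(200,50)),142))
print('deck L front wrist',at(W,u((50,72),3.2,(200,50)),22), 'side', at(S,u((48,318),5,(155,180)),22))
E
python3 tri.py
```

```text
side lids [array([444.108,  76.085]), array([449.778, -27.526]), array([ 452.843, -127.086])]
side lids2 [array([444.793,  76.022]), array([449.684, -27.259]), array([ 452.388, -126.885])]
scene lids [array([442.386,  80.248]), array([448.956, -23.641])]
wrist lid [444.616  80.731]
knob0 side, scene @142 [459.165 154.392] [455.699 154.531]
knob1 wrist [568.759 160.652]
deck L front wrist [391.318 199.554] side [391.652 196.438]
```

Left tin comes out at about (444.5, 79), from 76, 80 and 81 in the three views. I'll descend there.

Emit:
servo_tool([
  [[3,0.35,-0.2,0,0,0,8.4],[6.5,0.35,-0.2,0,0,0,8.4],[9.5,0.35,-0.2,0,0,0,8.4],[12,0.35,-0.2,0,0,0,8.4],[13.3,0.35,-0.2,0,0,0,8.4],[13.3,0.35,-0.2,0,0,0,8.4]],
])

```text
t: 4.25
ee_pos: [442.4, 78.3, 93.3]
orientation: [-0.037, 1.576, 0.036]
ft_force: [-0.2, -0.3, -0.4]
width: 84.2
```

Emit:
servo_tool([
  [[0,0,0,0,0,0,5.0],[0,0,0,0,0,0,5.0],[0,0,0,0,0,0,5.0],[0,0,0,0,0,0,5.0],[0,0,0,0,0,0,5.0],[0,0,0,0,0,0,5.0]],
])

```text
t: 4.75
ee_pos: [444.9, 78.1, 96.8]
orientation: [-0.035, 1.569, 0.036]
ft_force: [-1.9, -0.2, 7.6]
width: 57.6
```

Emit:
servo_tool([
  [[0,0,0,0,0,0,5.0],[-1,0,0,0,0,0,5.0],[-2,0,0,0,0,0,5.0],[-3,0,0,0,0,0,5.0],[-4,0,0,0,0,0,5.0],[-4,0,0,0,0,0,5.0],[-4,0,0,0,0,0,5.0],[-4,0,0,0,0,0,5.0]],
])

```text
t: 5.42
ee_pos: [444.2, 78.0, 135.9]
orientation: [-0.035, 1.57, 0.035]
ft_force: [-0.8, 0.2, -3.1]
width: 57.5
```

Emit:
servo_tool([
  [[0,0,0,0,0,0,5.0],[0,0,0,0,0,0,5.0],[0,0,0,0,0,0,5.0],[0,0,0,0,0,0,5.0]],
])

```text
t: 5.75
ee_pos: [444.2, 78.0, 135.5]
orientation: [-0.035, 1.571, 0.035]
ft_force: [0.1, -0.0, -3.7]
width: 57.6
```

Run:
```python
from workcell import ctrl
import cv2
s=ctrl.get_image('side')[:,:,::-1][150:300,130:330];cv2.imwrite("pics/l1.png",cv2.resize(s,(800,600)))
o=ctrl.get_obs(); print(o['ft_force'],o['ee_pos'])
```

```text
[ 0.74749391 -0.88041867 -4.45223088] [444.19912653  77.95190507 135.56729373]
```

View pics/l1.png

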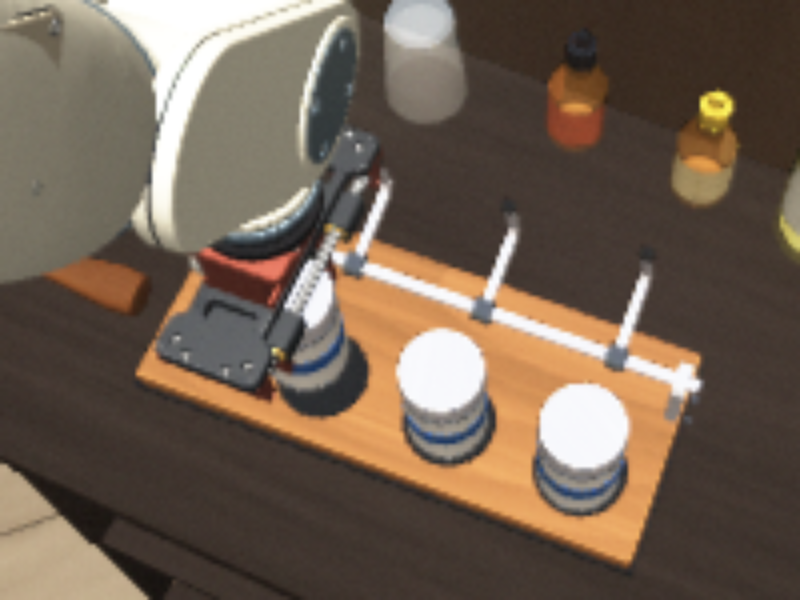

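About 4 N, so a part-empty one. The tin hangs straight over its pad. I'll set it back gently.

Emit:
servo_tool([
  [[1.5,0,0,0,0,0,5.0],[2.8,0,0,0,0,0,5.0],[3.5,0,0,0,0,0,5.0],[3.8,0,0,0,0,0,5.0],[3.9,0,0,0,0,0,5.0],[3.9,0,0,0,0,0,5.0],[3.9,0,0,0,0,0,5.0]],
])

```text
t: 6.38
ee_pos: [444.7, 78.0, 97.1]
orientation: [-0.035, 1.57, 0.035]
ft_force: [0.9, 0.1, -5.1]
width: 57.7
```

Emit:
servo_tool([
  [[0.1,0,0,0,0,0,5.0],[0.1,0,0,0,0,0,5.0],[0.1,0,0,0,0,0,5.0]],
])

```text
t: 6.63
ee_pos: [444.8, 78.1, 96.7]
orientation: [-0.035, 1.569, 0.035]
ft_force: [-2.7, -0.2, 7.7]
width: 57.8
```

Deck contact is felt at +7.7 N. Releasing.

Emit:
servo_tool([
  [[0,0,0,0,0,0,6.5],[0,0,0,0,0,0,7.5],[0,0,0,0,0,0,8.2],[0,0,0,0,0,0,8.2],[0,0,0,0,0,0,8.2],[-3.5,0,0,0,0,0,8.2],[-7,0,0,0,0,0,8.2],[-10,0,0,0,0,0,8.2]],
])

```text
t: 7.3
ee_pos: [444.2, 77.9, 197.0]
orientation: [-0.035, 1.572, 0.035]
ft_force: [1.3, -0.3, 1.1]
width: 81.9
```

Emit:
servo_tool([
  [[0,-3.5,0.3,0,0,0,8.4],[0,-7,0.3,0,0,0,8.4],[0,-10.3,0.3,0,0,0,8.4],[0,-10.3,0.3,0,0,0,8.4],[0,-10.3,0.3,0,0,0,8.4]],
])

```text
t: 7.72
ee_pos: [452.0, -26.0, 195.9]
orientation: [-0.033, 1.57, 0.033]
ft_force: [-0.0, 0.4, 0.4]
width: 84.1
```

```bash
python3 rel.py 449.5 -25.5 95 0.039
python3 - <<'E'
from workcell import ctrl
import cv2
cv2.imwrite("pics/s2.png",cv2.resize(ctrl.get_image('side')[:,:,::-1][150:300,130:330],(800,600)))
W=ctrl.calibration('wrist')
im=ctrl.get_image('wrist')[:,:,::-1]
cv2.imwrite("pics/w3.png",im)
from h import *
def at(cal,uv,z): return least_squares(lambda q:(proj(cal,[[q[0],q[1],z]])-uv).ravel(),[450,0]).x
print(proj(W,[(449.5,-25.5,127),(444.5,79,127)]))
E
```

```text
7.7167 [451.982 -25.994 195.891] [-0.046  0.43   0.429] 84.12340857991732 [-0.084  0.23   2.032  0.     0.879 -0.125]
[[ 0.    -0.042  0.999]
 [ 0.     0.999  0.042]
 [-1.     0.     0.   ]]
shift cm [10.089  0.059 -0.248] turn [ 0.003  0.    -0.   ]
[[252.868 204.877]
 [251.74   70.553]]
```

View pics/w3.png

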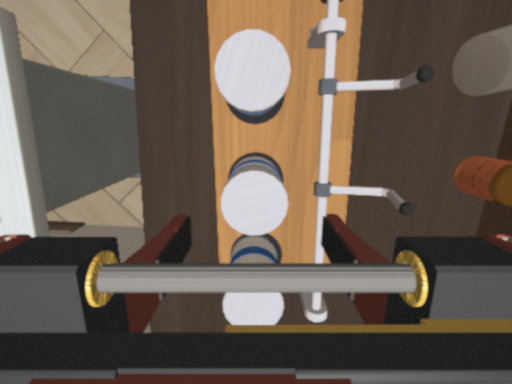

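View pics/s2.png

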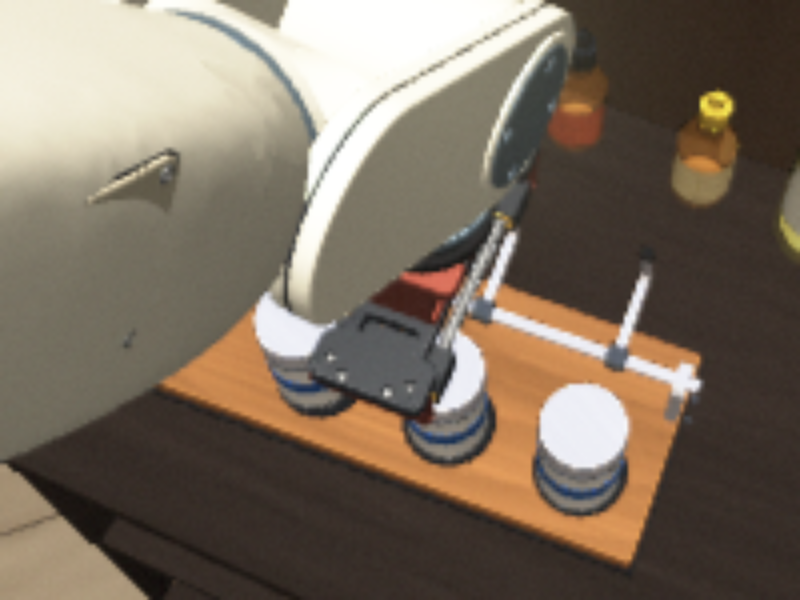

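Left tin stands at (252,71) as expected. The middle lid at (254,202) is 2–3 px off its prediction. Descending on the middle tin.

Emit:
servo_tool([
  [[3,0.2,-0.15,0,0,0,8.4],[6,0.2,-0.15,0,0,0,8.4],[8.5,0.2,-0.15,0,0,0,8.4],[9.9,0.2,-0.15,0,0,0,8.4],[9.9,0.2,-0.15,0,0,0,8.4],[9.9,0.2,-0.15,0,0,0,8.4]],
])

```text
t: 8.32
ee_pos: [449.8, -21.8, 96.3]
orientation: [-0.036, 1.573, 0.037]
ft_force: [0.3, 0.0, 0.1]
width: 83.8
```

Emit:
servo_tool([
  [[0,0,0,0,0,0,5.0],[0,0,0,0,0,0,5.0],[0,0,0,0,0,0,5.0],[0,0,0,0,0,0,5.0],[0,0,0,0,0,0,5.0],[0,0,0,0,0,0,5.0]],
])

```text
t: 8.82
ee_pos: [450.8, -22.9, 97.5]
orientation: [-0.035, 1.569, 0.035]
ft_force: [-2.1, 1.6, 6.3]
width: 57.4
```

Emit:
servo_tool([
  [[0,0,0,0,0,0,5.0],[-1,0,0,0,0,0,5.0],[-2,0,0,0,0,0,5.0],[-3,0,0,0,0,0,5.0],[-4,0,0,0,0,0,5.0],[-4,0,0,0,0,0,5.0],[-4,0,0,0,0,0,5.0],[-4,0,0,0,0,0,5.0]],
])

```text
t: 9.48
ee_pos: [450.3, -22.8, 136.9]
orientation: [-0.035, 1.57, 0.035]
ft_force: [-0.5, -0.2, -2.7]
width: 57.2
```

Emit:
servo_tool([
  [[0,0,0,0,0,0,5.0],[0,0,0,0,0,0,5.0],[0,0,0,0,0,0,5.0],[0,0,0,0,0,0,5.0]],
])

```text
t: 9.82
ee_pos: [450.2, -22.8, 136.5]
orientation: [-0.035, 1.571, 0.035]
ft_force: [0.2, 0.7, -2.3]
width: 56.9
```

Run:
```python
from workcell import ctrl
import cv2
s=ctrl.get_image('scene')[:,:,::-1][130:330,170:436];cv2.imwrite("pics/l2.png",cv2.resize(s,(798,600)))
o=ctrl.get_obs(); print(o['ft_force'],o['ee_pos'])
```

```text
[ 0.34555877 -0.95962887 -2.50274611] [450.24798112 -22.82907317 136.58045785]
```

View pics/l2.png

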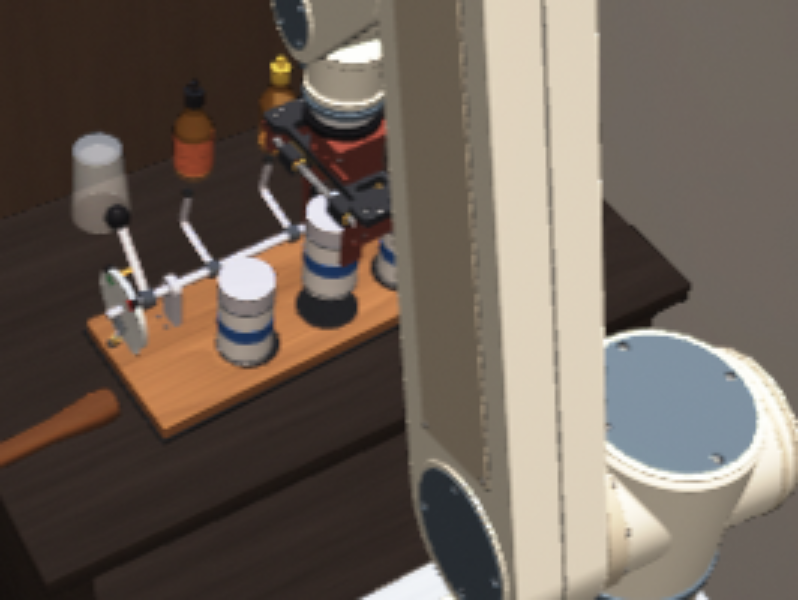

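About 2.6 N: light. In the scene view the tin hangs clear at (330,250), the left tin stands, and the lever is open. Setting it back.

Emit:
servo_tool([
  [[1.5,0,0,0,0,0,5.0],[2.8,0,0,0,0,0,5.0],[3.5,0,0,0,0,0,5.0],[3.8,0,0,0,0,0,5.0],[3.9,0,0,0,0,0,5.0],[3.95,0,0,0,0,0,5.0],[4.0,0,0,0,0,0,5.0],[4.0,0,0,0,0,0,5.0]],
])

```text
t: 10.53
ee_pos: [449.7, -22.8, 97.5]
orientation: [-0.035, 1.572, 0.036]
ft_force: [-5.1, 0.1, 6.5]
width: 57.4
```

Emit:
servo_tool([
  [[0,0,0,0,0,0,5.0],[0,0,0,0,0,0,5.0]],
])

```text
t: 10.7
ee_pos: [449.7, -22.8, 97.5]
orientation: [-0.035, 1.572, 0.035]
ft_force: [-5.4, 0.8, 5.4]
width: 57.2
```

Deck contact. Releasing and moving on to the right.

Emit:
servo_tool([
  [[0,0,0,0,0,0,6.5],[0,0,0,0,0,0,7.5],[0,0,0,0,0,0,8.2],[0,0,0,0,0,0,8.2],[0,0,0,0,0,0,8.2],[-3.5,0,0,0,0,0,8.2],[-7,0,0,0,0,0,8.2],[-10,0,0,0,0,0,8.2]],
])

```text
t: 11.37
ee_pos: [450.3, -22.9, 198.1]
orientation: [-0.035, 1.571, 0.035]
ft_force: [1.2, -1.0, -0.7]
width: 82.1
```

Emit:
servo_tool([
  [[0,-3.5,0,0,0,0,8.4],[0,-7,0,0,0,0,8.4],[0,-10.1,0,0,0,0,8.4],[0,-10.1,0,0,0,0,8.4],[0,-10.1,0,0,0,0,8.4]],
])

```text
t: 11.78
ee_pos: [454.9, -124.9, 196.9]
orientation: [-0.033, 1.57, 0.033]
ft_force: [-1.1, 0.1, 0.0]
width: 83.9
```

```bash
python3 rel.py 452.5 -125 97 0.039
python3 - <<'E'
from workcell import ctrl
import cv2
W=ctrl.calibration('wrist')
im=ctrl.get_image('wrist')[:,:,::-1]
cv2.imwrite("pics/w4.png",im)
from h import *
print(proj(W,[(452.5,-125,127),(450,-23,127),(444.5,79,127)]))
E
```

```text
11.7833 [ 454.946 -124.902  196.875] [-1.077  0.141  0.041] 83.88478849846668 [-0.293  0.256  1.993  0.     0.892 -0.335]
[[ 0.    -0.042  0.999]
 [ 0.     0.999  0.042]
 [-1.     0.     0.   ]]
shift cm [ 9.987  0.    -0.247] turn [ 0.003  0.    -0.   ]
[[252.722 204.058]
 [254.631  74.031]
 [252.526 -93.033]]
```

View pics/w4.png

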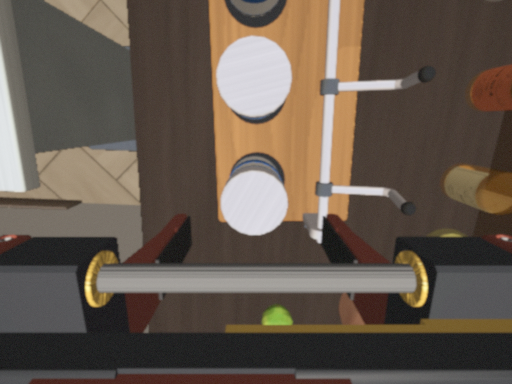

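Right lid at (254,202), 2 px from its prediction. Middle tin stands at (254,76). Descend, grip, lift.

Emit:
servo_tool([
  [[3,0.2,-0.15,0,0,0,8.4],[6,0.2,-0.15,0,0,0,8.4],[8.5,0.2,-0.15,0,0,0,8.4],[9.9,0.2,-0.15,0,0,0,8.4],[9.9,0.2,-0.15,0,0,0,8.4],[9.9,0.2,-0.15,0,0,0,8.4]],
])

```text
t: 12.33
ee_pos: [452.8, -120.6, 97.3]
orientation: [-0.036, 1.573, 0.037]
ft_force: [-0.1, -0.1, 1.0]
width: 84.2
```

Emit:
servo_tool([
  [[0,0,0,0,0,0,5.0],[0,0,0,0,0,0,5.0],[0,0,0,0,0,0,5.0],[0,0,0,0,0,0,5.0],[0,0,0,0,0,0,5.0],[0,0,0,0,0,0,5.0],[0,0,0,0,0,0,5.0]],
])

```text
t: 12.92
ee_pos: [453.5, -121.9, 98.6]
orientation: [-0.035, 1.57, 0.035]
ft_force: [-1.8, 0.7, 7.6]
width: 57.5
```

Emit:
servo_tool([
  [[-1,0,0,0,0,0,5.0],[-2,0,0,0,0,0,5.0],[-3,0,0,0,0,0,5.0],[-4,0,0,0,0,0,5.0],[-4,0,0,0,0,0,5.0],[-4,0,0,0,0,0,5.0],[-4,0,0,0,0,0,5.0],[-4,0,0,0,0,0,5.0]],
])

```text
t: 13.58
ee_pos: [452.9, -121.7, 137.5]
orientation: [-0.035, 1.571, 0.036]
ft_force: [1.1, 0.4, -6.6]
width: 57.6
```

Emit:
servo_tool([
  [[0,0,0,0,0,0,5.0],[0,0,0,0,0,0,5.0],[0,0,0,0,0,0,5.0],[0,0,0,0,0,0,5.0]],
])

```text
t: 13.92
ee_pos: [453.3, -121.8, 137.6]
orientation: [-0.035, 1.571, 0.035]
ft_force: [0.2, 0.0, -6.9]
width: 57.4
```

About 7 N against 4 and 2.6, so the right one is the heaviest. Raising it 9 cm more and holding.

Emit:
servo_tool([
  [[-1.5,0,0,0,0,0,5.0],[-3.5,0,0,0,0,0,5.0],[-5.5,0,0,0,0,0,5.0],[-7.5,0,0,0,0,0,5.0],[-9,0,0,0,0,0,5.0],[-9,0,0,0,0,0,5.0],[-9,0,0,0,0,0,5.0],[-9,0,0,0,0,0,5.0]],
])

```text
t: 14.58
ee_pos: [452.6, -121.6, 226.8]
orientation: [-0.035, 1.572, 0.036]
ft_force: [0.9, -0.1, -7.4]
width: 57.1
```

Emit:
servo_tool([
  [[0,0,0,0,0,0,5.0],[0,0,0,0,0,0,5.0],[0,0,0,0,0,0,5.0],[0,0,0,0,0,0,5.0],[0,0,0,0,0,0,5.0],[0,0,0,0,0,0,5.0]],
])

```text
t: 15.08
ee_pos: [453.3, -121.8, 227.7]
orientation: [-0.035, 1.571, 0.035]
ft_force: [0.7, -0.4, -7.0]
width: 57.7
```

```bash
python3 rel.py
python3 - <<'E'
from workcell import ctrl
import cv2
for n in ('scene','side','wrist'): cv2.imwrite(f"pics/f_{n}.png",cv2.resize(ctrl.get_image(n)[:,:,::-1],(768,576)))
E
```

```text
15.0833 [ 453.327 -121.806  227.676] [ 0.694 -0.417 -7.038] 57.73855576243827 [-0.288  0.206  1.972 -0.     0.964 -0.333]
[[-0.    -0.045  0.999]
 [ 0.     0.999  0.045]
 [-1.     0.    -0.   ]]
```

View pics/f_scene.png

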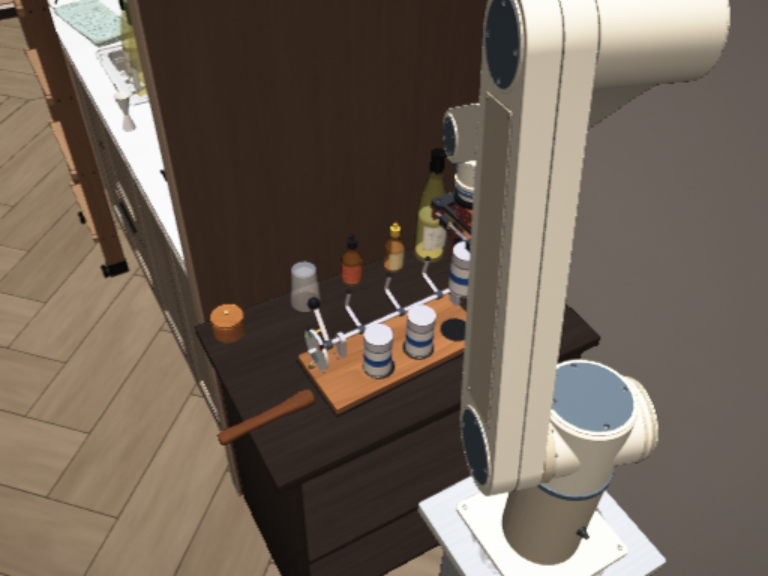

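View pics/f_side.png

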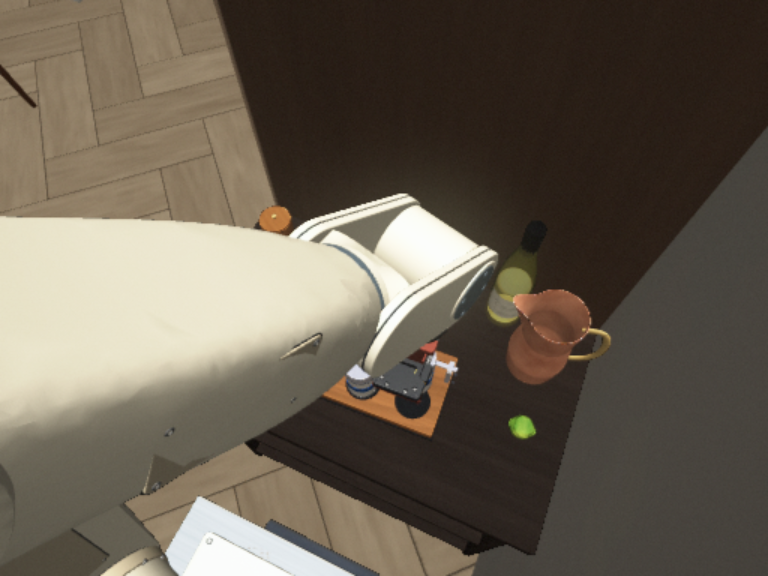

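View pics/f_wrist.png

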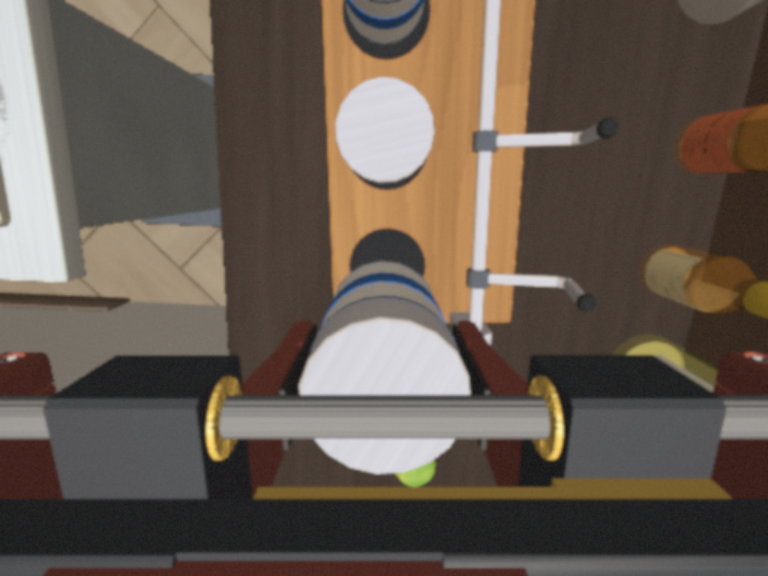

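The tin hangs upright at about (460,275) in the scene view. The other two stand on their pads at (378,350) and (420,332), and the lever knob is over at (314,303). Handing in.

```bash
python3 -c "
from workcell import ctrl
print(ctrl.close_job())"
```

```text
the job is handed in; nothing more can be done
None
```

I pushed the lever over into the green notch and hefted the three canisters from left to right. The wrist felt about 4 N on the left one, 2.6 N on the middle one and 7 N on the right one. I set the left and middle canisters back on their pads and finished holding the right one, the heaviest, with its underside about 13 cm above the deck. The job was handed in at about t = 15 s.

The last checks showed:
- **Held canister:** upright and still, with a steady weight of about 7 N and a jaw opening of 57.7 mm.
- **Other two:** both standing on their pads.
- **Lever:** open at the green mark, with the hooks behind the shaft.
- **Bystanders:** those in view were where they started.

- **Disagreement:** the left canister's y differed between views, 76 mm from the side camera against 80 to 81 mm from the scene and wrist cameras. I gripped at about 78 mm.
- **Set-downs:** both ended with the jaws pressing the canister lightly onto the deck, at about 8 N on the left and 5 to 6 N on the middle, before release.

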